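# Set a brass blank on the saw block and clamp it with the cam

## Robot

A 6-joint arm with a two-finger parallel gripper is mounted at the origin on a cart in front of the work surface, level with it; the furniture and walls round the work are solid. World frame = base frame: x ahead of the robot, y to its left, z up, the work surface at z = 0. Lengths are in mm, angles in rad, forces in N, time in s.
With the tool pointing down it reaches from about 325 to 750 mm from the base axis. Payload 7.6 kg.
Tool frame: the origin (TCP) lies on the centre line of the jaws, within the pads' length; the fingertips stand 8 mm ahead of it and the grasp point (between the pads) lies 11 mm behind it; z points along the fingers, y is the line along which they close (so a half turn about z gives the same grasp; the last joint's range is limited). The gripper opens to 85 mm and grips with 20 to 120 N. Pads are 22 mm wide; open, the fingers measure 114 mm over their backs; the gripper's body (76 mm by 85 mm) begins 54 mm behind the grasp point. The pads swing forward as they close: fully open they stand 13 mm farther back than shut.
Start: joints at [1.276, 0.052, 1.401, -0, 1.689, -0.07], TCP at [117.011, 511.817, 204.723] pointing down, gripper open.
Joint ranges: [-2.9, 2.9], [-0.91, 2.17], [0.12, 2.37], [-1.06, 4.2], [0.26, 2.73], [-2.93, 2.93]. Speed limits (rad/s): [2.57, 2.57, 3.01, 3.14, 3.14, 3.14].

## Interface

Orientations are given as a unit quaternion [w, x, y, z].
In Python, from workcell import * gives the robot as it stands. The module is installed in compiled form; this text tells all that it offers.
- The arm moves only by the tool carry_out, never from a script. Its argument "moves" is a list of rows, each a list of 3 entries, a list of its own where there are three numbers: the shift along the tool's x, y, z in m, then the turn, a rotation vector about the tool's x, y, z in rad, then the opening, from 0 (shut) to 1 (fully open). In form: [[[tx, ty, tz], [wx, wy, wz], hand], ...]. A call has 1 to 12 rows; each row is the pose to reach, as a shift and turn from the pose commanded when the call began, along the tool's axes at that moment; what a row does not reach only later rows make up. A row lasts 1/8 s, in which the tool goes at most 62.5 mm and 10.7 degrees, less where a joint would pass 70% of its speed; a pose out of reach is approached as far as the arm can. A call with a gripper value outside its range is refused whole. The fingers move at their own pace and stop on an object; "force" is the grip in N (left out, the last holds). Time passes only in rows, so rows that repeat a pose let the fingers close. It gives the time, the measured TCP pose, the force, the opening and the grip force at its end, in the units of the state.
- observe(): the state, without advancing time (a new reading comes with each control period).
- read_camera(name): name is "scene" or "top" or "wrist"; returns a dict with "pixels" (384x512x3 uint8, red, green, blue), "vfov" (degrees; the focal length in pixels is half the picture's height over the tangent of half this angle, whatever the lens; pixels are square), "cx", "cy" (the principal point, pixels), "k1" (the pictures are not rectified: a ray, as slopes to the right and down, at radius r is drawn at 1 + k1 r^2 times it, then the intrinsics apply), "R" (3x3) and "t" (3): a world point X has camera coordinates R X + t. Camera axes: x right, y down, z forward; pixel columns grow to the right and rows downward; lengths in mm; the calibration is good to about 2 mm. A picture is of the moment at which its call begins. There is no depth.
- finish_job(): hands the job in; it is judged then, once.
The state is a dict: "t": time; "qpos": joint angles; "qd": joint speeds; "effort": joint torques, N m; "position": TCP position; "tool_rot": TCP orientation; "force": force on the tool from outside, world axes, zero at the start; "wrist_torque": the same for the moment, N m; "grip_width": finger opening in mm; "finger_force": force on a finger pad.
Only numpy, scipy, OpenCV 4.12 (cv2) and the standard library are available. Lean on these libraries where they do the work, as an engineer would, in place of code of your own. Each camera call takes 0.05 s, during which the arm holds its last target. There are 200 camera calls.

## Task

Set the brass blank up for sawing off its blue waste end. With the fingertips only, push it flat along the steel bed of the saw block, snug along the whole fence, until the blue end hangs over the block's cutting edge and the scribed line lies level with that edge; then press the cam lever all the way down so that the cam clamps the blank there, and leave it. Do not pick the blank up, and leave the oil can, rule, wax tin and pencil where they are.

Things in the scene. Friction and masses are not known exactly. Their poses are not given: they have to be found in the camera images.
- blank_mid (a point): centre (half-way up) of the loose brass name-plate blank: 140 mm long (its x), 50 mm wide (its y), 5 mm thick, about 0.3 kg. It starts flat on the bed of the saw block, off the fence, a little askew and too far back (to the block's +x). Its -x end is the waste end, coated blue on top for the last 22 mm. Axes of the blank
- scribed_line (a point): middle of the pale line scribed across the blank's top at the limit of the blue, 22 mm from the waste end, so 48 mm from the blank's centre along its -x. Axes of the blank
- saw_block: heavy saw block that does not move: green body with a dark steel bed, 215 mm long (its x), 130 mm wide (its y), the bed 40 mm above the bench. Origin: centre of its underside. Its -x end, towards the robot, is the cutting edge. The fence, a straight steel bar 16 mm high, runs along the bed's -y side, its face at y = -45 mm; snug on it, the blank's centre lies at y = -20 mm
- cut_edge (a point): point on the cutting edge of the bed, at bed height, 25 mm from the fence face: where the middle of the scribed line belongs. Axes of the block
- cam_axle (a point): middle of the cam's axle, which runs along the block's x, 32 mm from the cutting edge, 18 mm out from the fence face and 24.6 mm above the bed; axes of the block. The green clevis that carries it stands on the fence, 29 mm wide along x, and reaches 30 mm out over the bed, 12 mm above it, so that the blank passes beneath
- cam_lever (a joint): angle of the cam lever: 0 = raised (75 degrees above level), cam 5 mm clear of the blank; it folds down to the block's +y, away from the fence. From about 0.95 rad the cam bears on the blank; 1.13 = all the way down on its stop, 10 degrees above level, the blank clamped. It stays where it is left; 1 to 2 N at the knob moves it, 6 to 12 N clamps
- lever_knob (a point): centre of the black ball knob, 22 mm across, at the end of the cam lever, 95 mm from the axle
- oil_can: tin oil can with a spout, 69 x 91 x 166 mm, a bystander; origin under its centre
- rule: folded boxwood rule, 32 x 164 x 10 mm, a bystander; origin under its centre
- wax_tin: round red-lidded tin, 66 mm across, 27 mm high, a bystander; origin under its centre
- pencil: flat red carpenter's pencil, 14 x 159 x 9 mm, a bystander; origin under its centre

How it is judged (in metres and radians):
On the way:
1. the blank lies snug on the fence with its scribed line at the cutting edge, while the cam is still raised clear of it (x of scribed_line in the frame of cut_edge between -0.004 and 0.004 m and y of blank_mid in the frame of cut_edge below 0.003 m and angle between the x axis of blank_mid and the x axis of cut_edge, either way round below 0.035 rad and value of joint cam_lever below 0.7 rad), for 0.2 s.
At the end, for the whole second after the job is handed in: The scribed line lies within 4 mm of the cutting edge, the blank is within 3 mm of the fence and within 2 degrees of parallel to it, the cam lever is down to within 5 degrees of its stop and the cam bears on the blank with more than 4 N, all at rest (x of scribed_line in the frame of cut_edge between -0.004 and 0.004 m and y of blank_mid in the frame of cut_edge below 0.003 m and angle between the x axis of blank_mid and the x axis of cut_edge, either way round below 0.035 rad and value of joint cam_lever above 1.04 rad and contact force between cam_lever and blank above 4 N and linear speed of blank below 0.01 m/s); the robot touches nothing.
It fails at once if the blank is lifted off the bed or tipped (height (world z) of blank_mid above 0.05 m or height (world z) of blank_mid below 0.036 m or angle between blank_mid's own z axis and vertical above 0.15 rad).
It fails at once if a bystander is moved (distance of any of oil_can, rule, wax_tin, pencil from where it was at the start of the episode above 0.02 m).
It also fails if it takes over 61 s, if anything falls off the work surface, if the arm or the gripper's body presses on something with over 40 N, if the wrist force passes 120 N, or if a joint passes its speed limit or range.

## Working session

There is one attempt and no reset: what is moved stays moved. The work goes in short steps, Python scripts to look and compute and a tool call to move; the robot and the scene stay as the last step left them, time stands still between calls to the robot, and variables do not carry over. Pictures are saved under pics/ and viewed, at most 10 in all, crops included, and the job is handed in when it is done.

Besides the shell and the picture viewer there is one more tool, called after "Request:" as a command line: name --argument value ..., lists and objects as JSON in quotes. carry_out: Moves the arm, as the interface text tells. Its arguments: {"type":"object","properties":{"moves":{"type":"array"},"force":{"type":"number"}},"required":["moves"]}

```bash
mkdir -p pics
cat > h.py <<'E'
from workcell import *
import numpy as np, cv2
def snap(n,f):
    c=read_camera(n); np.savez('pics/'+f+'.npz',**{k:np.array(v) for k,v in c.items()})
    cv2.imwrite('pics/'+f+'.png',np.ascontiguousarray(c['pixels'][:,:,::-1])); return c
def load(f): return dict(np.load('pics/'+f+'.npz'))
def K(c):
    f=192/np.tan(np.radians(float(c['vfov']))/2); return f
def ray(c,u,v):
    f=K(c); d=np.array([(u-c['cx'])/f,(v-c['cy'])/f]); s=d.copy()
    for _ in range(30): s=d/(1+c['k1']*(s@s))
    R=np.array(c['R']); return -R.T@np.array(c['t']), R.T@np.array([s[0],s[1],1])
def onz(c,u,v,z):
    o,d=ray(c,u,v); return o+d*(z-o[2])/d[2]
def proj(c,X):
    p=np.array(c['R'])@np.array(X,float)+np.array(c['t']); s=p[:2]/p[2]; s=s*(1+c['k1']*(s@s)); return K(c)*s+[c['cx'],c['cy']]
E
python3 - <<'E'
from h import *
a=snap('scene','s0');b=snap('top','t0');w=snap('wrist','w0')
for c in(a,b,w): print(c['vfov'],c['cx'],c['cy'],c['k1'],-np.array(c['R']).T@np.array(c['t']))
cv2.imwrite('pics/st0.png',cv2.resize(cv2.vconcat([cv2.imread('pics/s0.png'),cv2.imread('pics/t0.png')]),(400,600)))
t=cv2.imread('pics/t0.png');cv2.imwrite('pics/t0b.png',cv2.resize(t,(800,600)))
s=observe();print(s['position'],s['tool_rot'],s['force'],s['grip_width'])
E
```

```text
44.023088364760675 248.93354345973864 189.0501375940827 -0.03311140488680786 [ 144.44915574 -270.1673712   857.76992841]
49.89762105587441 254.44140774645143 195.85958070576953 -0.09342946137857999 [ 306.61198662  272.73957455 1151.08136271]
62.45176026359513 256.51428431275065 196.2731343404144 0.010904928635159888 [ 46.74984084 527.72254518 372.84664677]
[116.94478953 511.55631826 204.07075645] [-1.07799842e-04  1.12188014e-01  9.93686822e-01 -5.80590345e-04] [-0.2833964  -0.11972375 -0.58682326] 85.21705998587957
```

View pics/t0b.png

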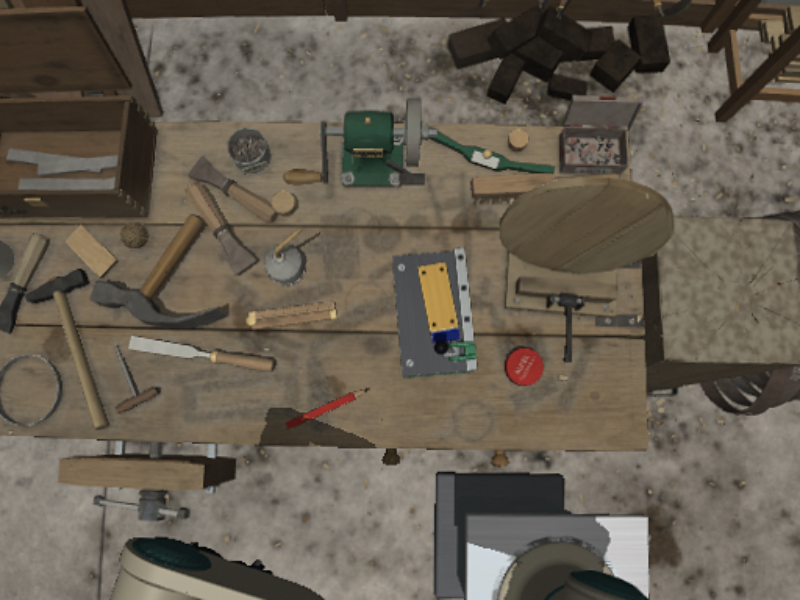

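View pics/s0.png

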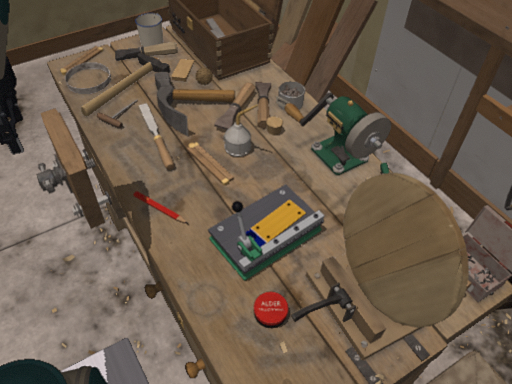

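The block lies at about (435,312) in the 800-wide top view, with the cutting edge at the bottom, the fence on the right, the knob at (441,347) and the wax tin at (524,366). I'll enlarge it next.

Run:
```python
import cv2
t=cv2.imread('pics/t0.png')[150:250,240:320];cv2.imwrite('pics/tc.png',cv2.resize(t,None,fx=6,fy=6,interpolation=cv2.INTER_CUBIC))
s=cv2.imread('pics/s0.png')[180:285,200:333];cv2.imwrite('pics/sc.png',cv2.resize(s,None,fx=5.5,fy=5.5,interpolation=cv2.INTER_CUBIC))
```

```text
(no output)
```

View pics/tc.png

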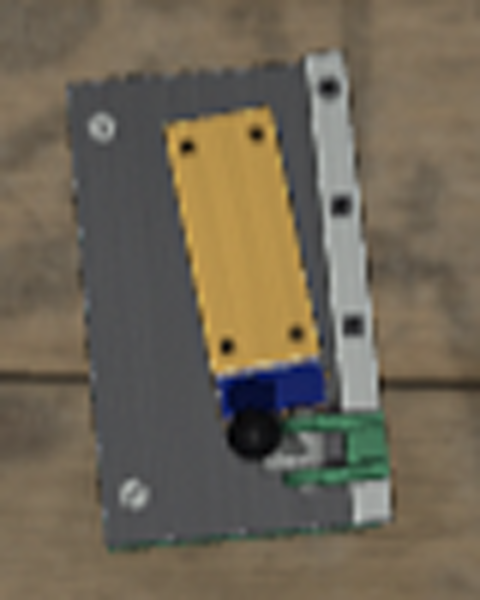

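View pics/sc.png

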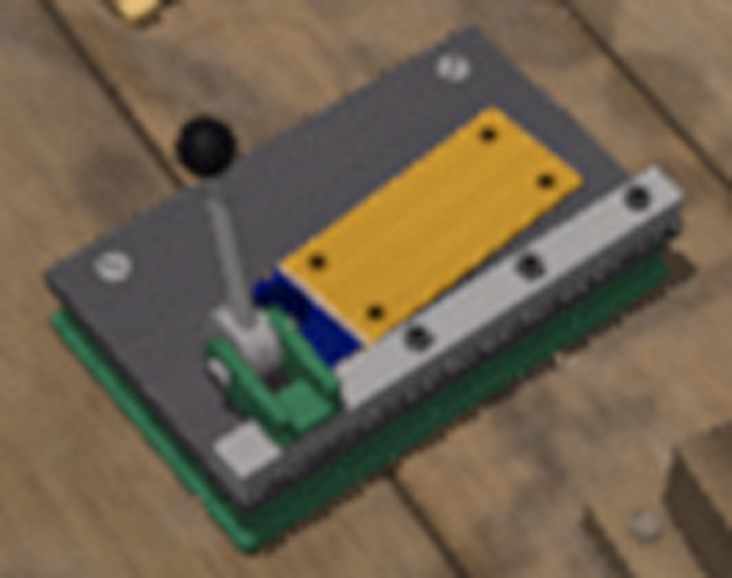

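```bash
cat > fit.py <<'E'
from h import *
from scipy.optimize import least_squares
def fit(obs,x0):
    def P(p,L): c,s=np.cos(p[2]),np.sin(p[2]); return [p[0]+c*L[0]-s*L[1],p[1]+s*L[0]+c*L[1],L[2]]
    f=lambda p:np.concatenate([proj(c,P(p,L))-uv for c,uv,L in obs])
    r=least_squares(f,x0,loss='soft_l1',x_scale=[10,10,.1]); return r.x,np.round(f(r.x).reshape(-1,2),1)
E
python3 - <<'E'
from fit import *
T=load('t0');S=load('s0')
t=lambda x,y:np.array([x/6-.42+240,y/6-.42+150]); s=lambda x,y:np.array([x/5.5-.41+200,y/5.5-.41+180])
B=[(T,t(68,85),(107.5,65,40)),(T,t(104,540),(-107.5,65,40)),(T,t(305,57),(107.5,-45,56)),(T,t(342,50),(107.5,-65,56)),(T,t(354,524),(-107.5,-45,56)),(T,t(391,520),(-107.5,-65,56)),
(S,s(470,28),(107.5,65,40)),(S,s(48,275),(-107.5,65,40)),(S,s(655,168),(107.5,-45,56)),(S,s(685,192),(107.5,-65,56))]
b,r=fit(B,[430,210,0]);print(b,r.tolist())
N=[(T,t(166,126),(70,25,45)),(T,t(270,107),(70,-25,45)),(T,t(327,402),(-70,-25,45)),(T,t(222,415),(-70,25,45)),(T,t(216,377),(-48,25,45)),(T,t(320,358),(-48,-25,45)),
(S,s(490,106),(70,25,45)),(S,s(583,182),(70,-25,45)),(S,s(280,268),(-48,25,45)),(S,s(362,345),(-48,-25,45))]
n,r=fit(N,[430,210,0]);print(n,r.tolist())
for nm,o in(('T',[B[:6],N[:6]]),('S',[B[6:],N[6:]])): print(nm,[fit(q,[430,210,0])[0] for q in o])
c,si=np.cos(b[2]),np.sin(b[2]);d=n[:2]-b[:2];print('blank in block',c*d[0]+si*d[1],-si*d[0]+c*d[1],n[2]-b[2])
print([onz(T,*q,z) for q,z in((t(254,434),40+24.6+92),)])
E
```

```text
[4.97918261e+02 2.21895300e+02 1.02019997e-01] [[-0.4, -0.6], [0.1, 0.9], [-0.1, -0.7], [1.0, -0.2], [-0.3, -0.4], [1.1, -0.3], [-0.2, -0.6], [-1.5, -0.4], [-0.6, -0.1], [0.3, 1.5]]
[5.13791898e+02 2.13594316e+02 1.95979602e-01] [[-0.3, -0.4], [0.1, -0.4], [0.4, 0.1], [-0.2, 1.2], [-0.8, -0.4], [0.1, -0.5], [0.2, 0.6], [-0.3, 0.0], [-0.9, -0.2], [0.6, 0.5]]
T [array([4.97221949e+02, 2.22400484e+02, 9.94863097e-02]), array([5.13351124e+02, 2.13281608e+02, 1.96046172e-01])]
S [array([4.99298921e+02, 2.21019071e+02, 1.14354635e-01]), array([5.14322048e+02, 2.14071295e+02, 1.95252509e-01])]
blank in block 14.945703524080134 -9.874442775202116 0.09395960569220424
[array([422.16841312, 215.78708005, 156.6       ])]
```

Request:
carry_out --moves '[[[-0.05,-0.014,0],[0,0,-0.11],0],[[-0.1,-0.028,0],[0,0,-0.22],0],[[-0.155,-0.044,0],[0,0,-0.327],0],[[-0.21,-0.06,0],[0,0,-0.327],0],[[-0.265,-0.075,0],[0,0,-0.327],0],[[-0.32,-0.09,0],[0,0,-0.327],0],[[-0.375,-0.106,0],[0,0,-0.327],0],[[-0.43,-0.122,0],[0,0,-0.327],0],[[-0.461,-0.131,0],[0,0,-0.327],0],[[-0.461,-0.131,0],[0,0,-0.327],0],[[-0.461,-0.131,0],[0,0,-0.327],0]]'

```text
t: 1.52
position: [536.6, 281.8, 204.4]
tool_rot: [-0.0, -0.051, 0.999, 0.0]
force: [-0.3, 0.4, -0.0]
grip_width: -0.2
finger_force: 0.0
```

```bash
cat >> h.py <<'E'
from scipy.spatial.transform import Rotation as Ro
Bk=np.array([498.,222.,.102])
def blk(p): d=np.array(p[:2])-Bk[:2]; c,s=np.cos(Bk[2]),np.sin(Bk[2]); return np.array([c*d[0]+s*d[1],-s*d[0]+c*d[1],*p[2:3]])
def st():
    s=observe(); q=s['tool_rot']; M=Ro.from_quat([q[1],q[2],q[3],q[0]]).as_matrix()
    print('t',round(s['t'],2),'blk',blk(s['position']).round(1),'yawerr',round(np.arctan2(-M[1,0],-M[0,0])-Bk[2],4),'z',M[:,2].round(3),'F',np.round(s['force'],1),'w',round(s['grip_width'],1))
E
python3 - <<'E'
from h import *
snap('wrist','w1');st()
E
```

```text
t 1.57 blk [ 44.3  55.8 204.7] yawerr 0.0013 z [-0.  0. -1.] F [-0.5  0.6 -0.5] w -0.2
```

View pics/w1.png

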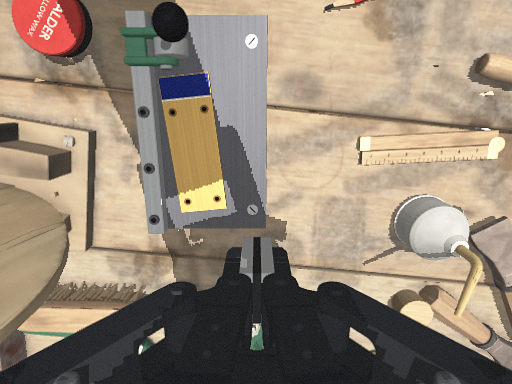

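The wrist view shows the whole block: bed +y corners at (268,15) and (268,228), the fence from (132,12) to (163,232), and the blank's corners at (209,71), (159,77), (227,208) and (180,213). I'll refit with these.

Run:
```python
from fit import *
W=load('w1')
a=np.array
B=[(W,a([268,15]),(-107.5,65,40)),(W,a([267,228]),(107.5,65,40)),(W,a([163,232]),(107.5,-45,56)),(W,a([148,234]),(107.5,-65,56))]
print(fit(B,[498,222,.1]))
N=[(W,a([209,71]),(-70,25,45)),(W,a([159,77]),(-70,-25,45)),(W,a([227,208]),(70,25,45)),(W,a([180,213]),(70,-25,45)),(W,a([210,95]),(-48,25,45)),(W,a([162,101]),(-48,-25,45))]
n,r=fit(N,[512,213,.19]);print(n,r.tolist(),blk(n),n[2]-Bk[2])
```

```text
(array([4.97855961e+02, 2.24167360e+02, 1.04970933e-01]), array([[ 0.3, -0.8],
       [-0.5,  0.1],
       [ 2.1,  1.9],
       [-1.5, -0.1]]))
[5.13813868e+02 2.15294845e+02 1.99867150e-01] [[-0.2, 0.6], [-1.3, -0.2], [-0.4, 0.3], [1.2, -0.5], [1.9, 0.4], [-0.2, -0.6]] [15.04893501 -8.28052379  0.19986715] 0.09786714983891871
```

Request:
carry_out --moves '[[[0,0,0.05],[0,0,0],0],[[0,0,0.1],[0,0,0],0],[[0,0,0.13],[0,0,0],0],[[0,0,0.145],[0,0,0],0],[[0,0,0.145],[0,0,0],0]]'

```text
t: 2.2
position: [536.6, 281.8, 59.6]
tool_rot: [-0.0, -0.052, 0.999, -0.0]
force: [-0.1, -0.4, 1.1]
grip_width: -0.0
finger_force: 0.0
```

Request:
carry_out --moves '[[[0,0,0.005],[0,0,0],0],[[0,0,0.0095],[0,0,0],0],[[0,0,0.0095],[0,0,0],0],[[0,-0.01,0.0095],[0,0,0],0],[[0,-0.018,0.0095],[0,0,0],0],[[0,-0.022,0.0095],[0,0,0],0],[[0,-0.026,0.0095],[0,0,0],0],[[0,-0.03,0.0095],[0,0,0],0],[[0,-0.034,0.0095],[0,0,0],0],[[0,-0.034,0.0095],[0,0,0],0]]'

```text
t: 3.45
position: [540.7, 247.3, 50.2]
tool_rot: [0.0, -0.051, 0.999, 0.0]
force: [-0.2, 0.2, 0.4]
grip_width: -0.1
finger_force: 0.0
```

Run:
```python
from h import *
c=snap('wrist','w2');st()
im=cv2.imread('pics/w2.png');cv2.imwrite('pics/w2c.png',cv2.resize(im[:300,50:400],(700,600),interpolation=cv2.INTER_CUBIC))
```

```text
t 3.5 blk [45.1 21.  50.2] yawerr 0.0001 z [ 0.  0. -1.] F [-0.6 -0.2 -0.4] w -0.2
```

View pics/w2c.png

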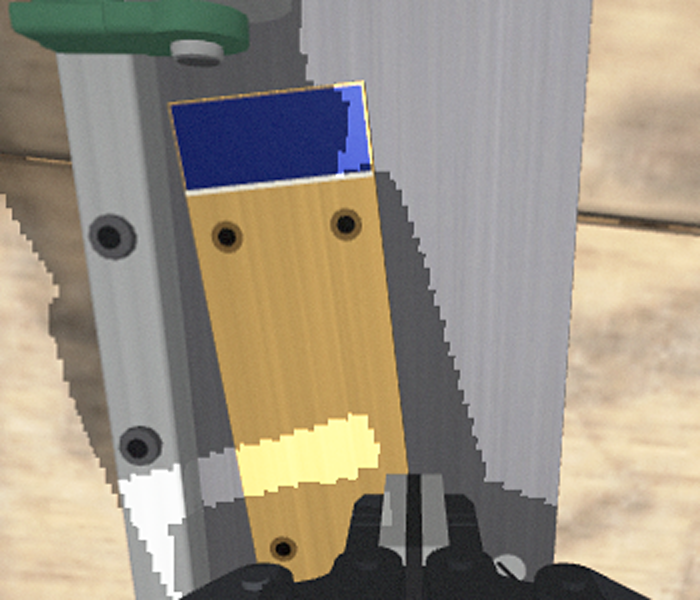

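The fingertips (about 16 mm thick) are at the blank's +y edge, at crop (415,475), and the far end is still off the fence. I'll keep pushing.

Request:
carry_out --moves '[[[0,-0.003,0],[0,0,0],0],[[0,-0.005,0],[0,0,0],0],[[0,-0.007,0],[0,0,0],0]]'

```text
t: 3.88
position: [541.4, 240.5, 50.2]
tool_rot: [0.0, -0.051, 0.999, 0.0]
force: [-0.9, -0.9, -0.3]
grip_width: 0.2
finger_force: 0.0
```

Request:
carry_out --moves '[[[0,-0.0015,0],[0,0,0],0]]'

```text
t: 4.0
position: [541.6, 238.9, 50.2]
tool_rot: [0.0, -0.051, 0.999, 0.0]
force: [-0.2, -0.3, -0.1]
grip_width: 0.3
finger_force: 0.0
```

Request:
carry_out --moves '[[[0,-0.0015,0],[0,0,0],0]]'

```text
t: 4.12
position: [541.7, 237.5, 50.2]
tool_rot: [0.0, -0.051, 0.999, 0.0]
force: [0.2, 0.9, 1.0]
grip_width: 0.2
finger_force: 0.0
```

Request:
carry_out --moves '[[[0,-0.0015,0],[0,0,0],0]]'

```text
t: 4.25
position: [541.9, 236.0, 50.2]
tool_rot: [-0.0, -0.051, 0.999, 0.0]
force: [-0.2, -0.6, -0.5]
grip_width: 0.2
finger_force: 0.0
```

Request:
carry_out --moves '[[[0,-0.0015,0],[0,0,0],0]]'

```text
t: 4.38
position: [542.0, 234.5, 50.2]
tool_rot: [0.0, -0.051, 0.999, 0.0]
force: [-0.1, 0.2, -0.1]
grip_width: -0.2
finger_force: 0.0
```

Run:
```python
from h import *
c=snap('wrist','w3');st()
im=cv2.imread('pics/w3.png');cv2.imwrite('pics/w3c.png',cv2.resize(im[:300,50:400],(700,600),interpolation=cv2.INTER_CUBIC))
```

```text
t 4.42 blk [45.1  7.8 50.2] yawerr 0.0 z [ 0.  0. -1.] F [-0.4 -1.2 -0.1] w 0.1
```

View pics/w3c.png

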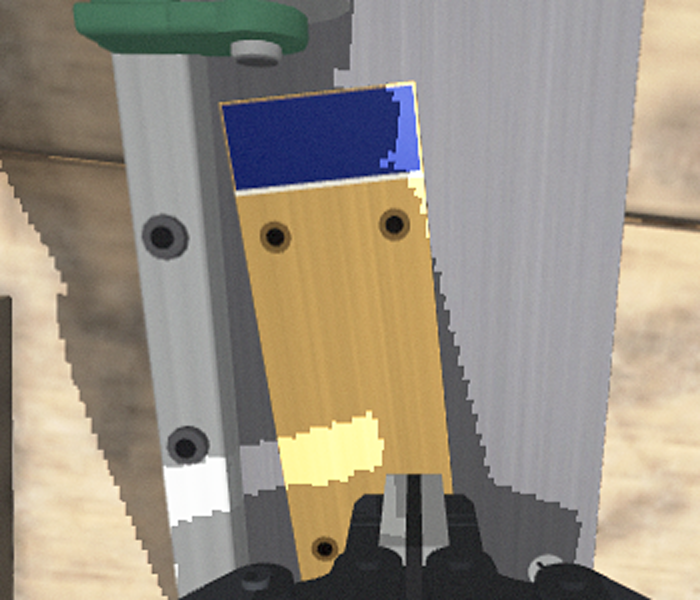

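The blank has moved with the block in the picture (50 px each), so it hasn't shifted on the bed and the fingertips are passing over it. I need to check the real tip height.

Run:
```python
from h import *
W=load('w3');b=np.array([np.cos(.102),np.sin(.102),0]);y=np.array([-b[1],b[0],0])
p=np.array([542,234.5,50.2])
for ah in(-5,0,4,8,12):print(ah,[proj(W,p-b*11+s*y*8-[0,0,ah]).round(1).tolist() for s in(-1,1)],[proj(W,p+b*11+s*y*8-[0,0,ah]).round(1).tolist() for s in(-1,1)])
from fit import *
a=np.array; k=lambda x,y:np.array([x/2+50-.25,y/2-.25])
for z in(45,40):
  N=[(W,k(220,103),(-70,-25,z)),(W,k(415,82),(-70,25,z)),(W,k(235,192),(-48,-25,z)),(W,k(421,174),(-48,25,z))]
  n,r=fit(N,[512,213,.19]);print(n,r.tolist(),blk(n),n[2]-Bk[2])
```

```text
-5 [[241.3, 218.9], [270.3, 218.9]] [[241.8, 255.2], [269.8, 255.2]]
0 [[241.7, 215.8], [270.0, 215.8]] [[242.1, 251.2], [269.5, 251.3]]
4 [[242.0, 213.4], [269.7, 213.5]] [[242.4, 248.2], [269.2, 248.3]]
8 [[242.3, 211.2], [269.4, 211.2]] [[242.7, 245.3], [268.9, 245.4]]
12 [[242.6, 209.0], [269.1, 209.0]] [[242.9, 242.6], [268.7, 242.6]]
[5.13928753e+02 2.14288703e+02 1.98934941e-01] [[-0.9, -0.5], [0.5, -0.2], [-0.7, 0.8], [1.5, 0.2]] [15.06077475 -9.29313459  0.19893494] 0.09693494058423939
[5.13485532e+02 2.13449085e+02 1.97759201e-01] [[0.4, -0.1], [-0.9, 0.5], [0.4, -0.1], [-0.1, -0.3]] [ 14.53436396 -10.0832581    0.1977592 ] 0.0957592009762316
```

Request:
carry_out --moves '[[[0,0,-0.004],[0,0,0],0],[[0,0.02,-0.004],[0,0,0],0],[[0,0.035,-0.004],[0,0,0],0],[[0,0.035,0.0],[0,0,0],0],[[0,0.035,0.002],[0,0,0],0],[[0,0.035,0.003],[0,0,0],0],[[0,0.035,0.004],[0,0,0],0]]'

```text
t: 5.3
position: [538.5, 269.1, 46.2]
tool_rot: [0.0, -0.051, 0.999, 0.0]
force: [-0.2, -0.7, -0.6]
grip_width: -0.3
finger_force: 0.0
```

Request:
carry_out --moves '[[[0,0,0.001],[0,0,0],0],[[0,0,0.002],[0,0,0],0]]'

```text
t: 5.55
position: [538.5, 269.3, 44.2]
tool_rot: [0.0, -0.051, 0.999, 0.0]
force: [-0.1, 0.4, 0.3]
grip_width: 0.2
finger_force: 0.0
```

Request:
carry_out --moves '[[[0,0,0.001],[0,0,0],0]]'

```text
t: 5.68
position: [538.5, 269.4, 43.2]
tool_rot: [0.0, -0.051, 0.999, 0.0]
force: [-0.2, 0.4, -0.5]
grip_width: -0.4
finger_force: 0.0
```

Request:
carry_out --moves '[[[0,0,0.001],[0,0,0],0]]'

```text
t: 5.8
position: [538.4, 269.4, 42.1]
tool_rot: [0.0, -0.051, 0.999, 0.0]
force: [0.0, -0.0, -0.1]
grip_width: -0.1
finger_force: 0.0
```

Request:
carry_out --moves '[[[0,0,0.001],[0,0,0],0],[[0,0,0.0015],[0,0,0],0]]'

```text
t: 6.05
position: [538.4, 269.4, 40.6]
tool_rot: [-0.0, -0.051, 0.999, 0.0]
force: [-0.5, -0.2, 0.1]
grip_width: -0.1
finger_force: 0.0
```

Request:
carry_out --moves '[[[0,0,0.001],[0,0,0],0]]'

```text
t: 6.18
position: [538.5, 269.5, 39.7]
tool_rot: [0.0, -0.051, 0.999, 0.0]
force: [0.7, 0.1, 0.5]
grip_width: -0.2
finger_force: 0.0
```

Request:
carry_out --moves '[[[0,0,0.001],[0,0,0],0]]'

```text
t: 6.3
position: [538.5, 269.4, 38.7]
tool_rot: [0.0, -0.051, 0.999, 0.0]
force: [-0.4, -0.6, 0.1]
grip_width: -0.0
finger_force: 0.0
```

Request:
carry_out --moves '[[[0,0,0.001],[0,0,0],0]]'

```text
t: 6.42
position: [538.4, 269.4, 37.7]
tool_rot: [0.0, -0.051, 0.999, 0.0]
force: [-0.4, 0.1, -0.0]
grip_width: -0.4
finger_force: 0.0
```

Run:
```python
from h import *
c=snap('scene','s4');w=snap('wrist','w4');st()
a=cv2.resize(cv2.imread('pics/s4.png')[150:290,200:330],(520,560),interpolation=cv2.INTER_CUBIC)
b=cv2.resize(cv2.imread('pics/w4.png')[130:270,225:295],(280,560),interpolation=cv2.INTER_CUBIC)
cv2.imwrite('pics/c4.png',cv2.hconcat([a,b]))
```

```text
t 6.53 blk [45.  43.  37.5] yawerr 0.0002 z [-0.  0. -1.] F [-0.2 -0.6  0. ] w 0.2
```

View pics/c4.png

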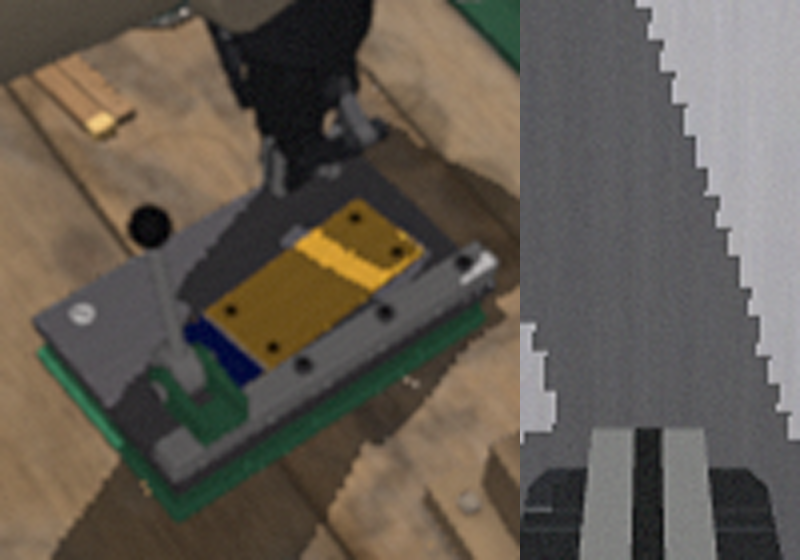

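Run:
```python
from h import *
S=load('s4');b=np.array([np.cos(.102),np.sin(.102),0]);y=np.array([-b[1],b[0],0])
p=np.array([538.4,269.4,37.5])
for ah in(-30,-20,-10,-4,0,8):print(ah,[((proj(S,p+x*b+q*y-[0,0,ah])-[200,150])*4).round(0).tolist() for x,q in((0,0),(-11,-8),(-11,8),(11,8),(11,-8))])
W=load('w4')
for ah in(-30,-20,-10,-4,0,8):print(ah,[((proj(W,p+x*b+q*y-[0,0,ah])-[225,130])*[4,4]+[520,0]).round(0).tolist() for x,q in((-11,-8),(-11,8),(11,8))])
print(observe()['qpos'].round(3) if hasattr(observe()['qpos'],'round') else observe()['qpos'])
im=cv2.imread('pics/s4.png')
cv2.imwrite('pics/c5.png',cv2.resize(im[150:215,240:310],(700,650)[:1]+(600,),interpolation=cv2.INTER_CUBIC))
```

```text
-30 [[281.0, 178.0], [274.0, 196.0], [256.0, 178.0], [287.0, 160.0], [306.0, 178.0]]
-20 [[280.0, 190.0], [273.0, 208.0], [255.0, 190.0], [286.0, 172.0], [305.0, 190.0]]
-10 [[279.0, 201.0], [273.0, 220.0], [255.0, 201.0], [286.0, 183.0], [304.0, 201.0]]
-4 [[279.0, 208.0], [272.0, 227.0], [254.0, 208.0], [285.0, 190.0], [303.0, 208.0]]
0 [[278.0, 213.0], [272.0, 231.0], [254.0, 213.0], [285.0, 195.0], [303.0, 213.0]]
8 [[278.0, 222.0], [271.0, 240.0], [253.0, 222.0], [284.0, 204.0], [302.0, 222.0]]
-30 [[576.0, 430.0], [711.0, 430.0], [708.0, 594.0]]
-20 [[580.0, 398.0], [707.0, 398.0], [704.0, 554.0]]
-10 [[584.0, 369.0], [703.0, 369.0], [701.0, 518.0]]
-4 [[586.0, 354.0], [701.0, 354.0], [699.0, 498.0]]
0 [[587.0, 344.0], [700.0, 344.0], [698.0, 486.0]]
8 [[589.0, 325.0], [698.0, 325.0], [696.0, 462.0]]
[ 0.403  0.378  1.365  0.     1.399 -1.27 ]
```

View pics/c5.png

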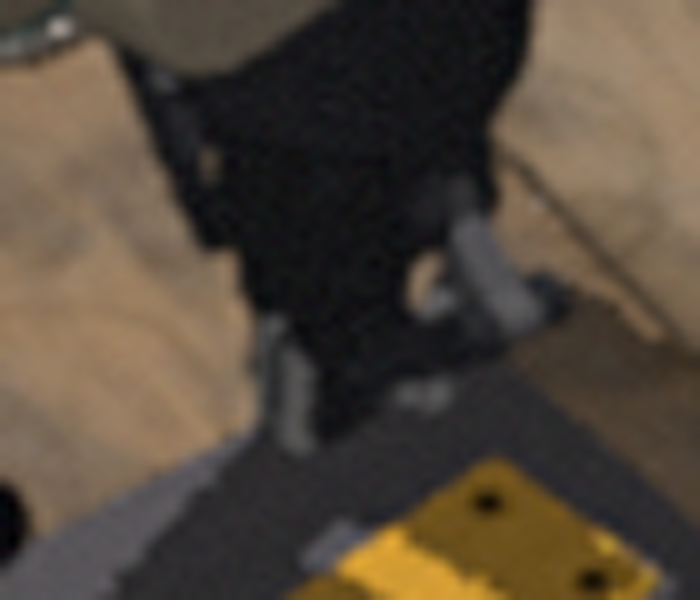

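Both views agree: the visible tips end about 30 mm behind the reported TCP, so they are at z ≈ 67, not 30. That also fits with feeling no contact. I'll go down by touch.

Request:
carry_out --moves '[[[0,0,0.005],[0,0,0],0],[[0,0,0.01],[0,0,0],0],[[0,0,0.014],[0,0,0],0],[[0,0,0.016],[0,0,0],0]]'

```text
t: 7.02
position: [538.2, 269.3, 21.2]
tool_rot: [-0.0, -0.051, 0.999, -0.0]
force: [0.2, 0.5, 0.4]
grip_width: 0.2
finger_force: 0.0
```

Request:
carry_out --moves '[[[0,0,0.001],[0,0,0],0],[[0,0,0.002],[0,0,0],0]]'

```text
t: 7.28
position: [538.5, 269.5, 19.8]
tool_rot: [0.0, -0.051, 0.999, 0.0]
force: [-0.4, -0.1, 0.6]
grip_width: -0.3
finger_force: 0.0
```

Request:
carry_out --moves '[[[0,0,0.001],[0,0,0],0],[[0,0,0.002],[0,0,0],0]]'

```text
t: 7.52
position: [538.5, 269.4, 17.7]
tool_rot: [0.0, -0.051, 0.999, 0.0]
force: [0.7, 1.0, -0.3]
grip_width: -0.0
finger_force: 0.0
```

Request:
carry_out --moves '[[[0,0,0.001],[0,0,0],0],[[0,0,0.0015],[0,0,0],0]]'

```text
t: 7.78
position: [538.4, 269.4, 16.1]
tool_rot: [-0.0, -0.051, 0.999, 0.0]
force: [0.3, -0.6, -0.3]
grip_width: 0.1
finger_force: 0.0
```

Request:
carry_out --moves '[[[0,0,0.001],[0,0,0],0],[[0,0,0.0015],[0,0,0],0]]'

```text
t: 8.02
position: [538.4, 269.4, 14.6]
tool_rot: [-0.0, -0.051, 0.999, 0.0]
force: [-0.1, -0.0, 0.5]
grip_width: 0.1
finger_force: 0.0
```

Request:
carry_out --moves '[[[0,0,0.0015],[0,0,0],0]]'

```text
t: 8.15
position: [538.6, 269.5, 13.5]
tool_rot: [0.0, -0.051, 0.999, 0.0]
force: [-4.2, -1.1, 10.9]
grip_width: 0.1
finger_force: 5.3
```

Request:
carry_out --moves '[[[0,0,0.001],[0,0,0],0]]'

```text
t: 8.28
position: [538.6, 269.5, 13.4]
tool_rot: [0.0, -0.051, 0.999, 0.0]
force: [-5.5, -2.6, 11.4]
grip_width: 0.0
finger_force: 5.8
```

Request:
carry_out --moves '[[[0,0,0.001],[0,0,0],0]]'

```text
t: 8.4
position: [538.6, 269.5, 13.4]
tool_rot: [0.0, -0.051, 0.999, 0.0]
force: [-8.3, -4.5, 15.7]
grip_width: 0.4
finger_force: 8.7
```

Request:
carry_out --moves '[[[0,0,0.001],[0,0,0],0]]'

```text
t: 8.52
position: [538.6, 269.5, 13.4]
tool_rot: [0.0, -0.051, 0.999, 0.0]
force: [-12.2, -4.7, 23.1]
grip_width: 0.0
finger_force: 11.6
```

Bed contact comes at TCP z = 13.4, so the tips end 26.6 mm behind the reported TCP. I'll work with TCP z ≈ 15 and push towards the fence.

Request:
carry_out --moves '[[[0,0,-0.005],[0,0,0],0],[[0,-0.006,-0.005],[0,0,0],0],[[0,-0.012,-0.005],[0,0,0],0],[[0,-0.015,-0.005],[0,0,0],0],[[0,-0.018,-0.005],[0,0,0],0],[[0,-0.021,-0.005],[0,0,0],0],[[0,-0.024,-0.005],[0,0,0],0],[[0,-0.026,-0.005],[0,0,0],0]]'

```text
t: 9.52
position: [541.1, 243.4, 15.2]
tool_rot: [0.0, -0.051, 0.999, 0.0]
force: [0.4, 1.4, -0.4]
grip_width: 0.2
finger_force: 0.5
```

Request:
carry_out --moves '[[[0,-0.001,0],[0,0,0],0],[[0,-0.002,0],[0,0,0],0]]'

```text
t: 9.78
position: [541.3, 241.6, 15.2]
tool_rot: [0.0, -0.051, 0.999, 0.0]
force: [0.3, 1.3, 0.2]
grip_width: 0.1
finger_force: 0.7
```

Request:
carry_out --moves '[[[0,-0.001,0],[0,0,0],0],[[0,-0.002,0],[0,0,0],0]]'

```text
t: 10.02
position: [541.5, 239.6, 15.3]
tool_rot: [0.0, -0.051, 0.999, 0.0]
force: [0.0, 1.7, -1.7]
grip_width: 0.2
finger_force: 1.0
```

Request:
carry_out --moves '[[[0,-0.001,0],[0,0,0],0],[[0,-0.002,0],[0,0,0],0]]'

```text
t: 10.28
position: [541.0, 238.7, 15.2]
tool_rot: [-0.001, -0.051, 0.999, 0.001]
force: [-3.4, 7.7, 0.1]
grip_width: -0.4
finger_force: 4.1
```

Request:
carry_out --moves '[[[0,-0.001,0],[0,0,0],0]]'

```text
t: 10.4
position: [540.7, 238.5, 15.2]
tool_rot: [-0.001, -0.052, 0.999, 0.002]
force: [-5.4, 11.0, 0.3]
grip_width: -0.0
finger_force: 5.5
```

Request:
carry_out --moves '[[[0,-0.001,0],[0,0,0],0]]'

```text
t: 10.52
position: [540.6, 238.3, 15.2]
tool_rot: [-0.001, -0.052, 0.999, 0.002]
force: [-4.9, 14.5, -0.2]
grip_width: -0.2
finger_force: 7.3
```

Request:
carry_out --moves '[[[0,0.006,0],[0,0,0],0],[[0,0.014,0],[0,0,0],0],[[0,0.014,-0.02],[0,0,0],0],[[-0.02,0,-0.02],[0,0,0],0],[[-0.045,-0.02,-0.02],[0,0,0],0],[[-0.061,-0.029,-0.02],[0,0,0],0],[[-0.061,-0.029,-0.01],[0,0,0],0],[[-0.061,-0.029,0],[0,0,0],0],[[-0.061,-0.029,0],[0,0,0],0]]'

```text
t: 11.65
position: [604.5, 213.3, 14.4]
tool_rot: [-0.001, -0.051, 0.999, -0.0]
force: [-0.5, 0.4, 0.2]
grip_width: -0.2
finger_force: 0.0
```

Run:
```python
from h import *
c=snap('wrist','w5');st()
im=cv2.imread('pics/w5.png');print(im[:60:4,150:330:6].mean(2).round().astype(int)[:2].tolist())
hsv=cv2.cvtColor(im,cv2.COLOR_BGR2HSV)
m=cv2.inRange(hsv,(105,120,40),(130,255,255)); n,l,s,ce=cv2.connectedComponentsWithStats(m)
i=1+s[1:,4].argmax();print('blue',s[i],cv2.boxPoints(cv2.minAreaRect(np.argwhere(l==i)[:,::-1].astype(np.float32))).round(1).tolist())
```

```text
t 11.7 blk [105.2 -19.4  14.7] yawerr 0.001 z [-0.001 -0.    -1.   ] F [-1.  -1.1  0.1] w -0.0
[[140, 151, 146, 142, 145, 146, 117, 101, 126, 123, 124, 124, 130, 124, 130, 126, 213, 211, 212, 213, 214, 213, 216, 213, 216, 214, 214, 213, 214, 131], [140, 149, 146, 141, 146, 146, 122, 96, 127, 127, 120, 124, 127, 126, 131, 216, 214, 212, 213, 210, 217, 213, 215, 213, 215, 213, 214, 214, 215, 136]]Traceback (most recent call last):
  File "<stdin>", line 6, in <module>
ValueError: attempt to get argmax of an empty sequence
```

Request:
carry_out --moves '[[[0.003,0,0],[0,0,0],0],[[0.007,0,0],[0,0,0],0],[[0.011,0,0],[0,0,0],0],[[0.015,0,0],[0,0,0],0],[[0.019,0,0],[0,0,0],0],[[0.023,0,0],[0,0,0],0],[[0.027,0,0],[0,0,0],0],[[0.031,0,0],[0,0,0],0]]'

```text
t: 12.7
position: [574.5, 209.8, 15.3]
tool_rot: [0.0, -0.051, 0.999, 0.0]
force: [3.0, 0.4, -0.5]
grip_width: 0.1
finger_force: 1.0
```

Request:
carry_out --moves '[[[0.004,0,0],[0,0,0],0],[[0.008,0,0],[0,0,0],0],[[0.012,0,0],[0,0,0],0],[[0.016,0,0],[0,0,0],0],[[0.019,0,0],[0,0,0],0],[[0.021,0,0],[0,0,0],0]]'

```text
t: 13.45
position: [553.7, 207.7, 15.3]
tool_rot: [0.0, -0.051, 0.999, 0.0]
force: [2.8, -0.5, -0.1]
grip_width: 0.2
finger_force: 1.0
```

```bash
cat > m.py <<'E'
from h import *
# blank edges from colour: yellow blank rim, scribed line = blue/brass limit, in block frame on z=45
def look(f,cam='wrist'):
    c=snap(cam,f); st(); im=cv2.imread(f'pics/{f}.png'); h=cv2.cvtColor(im,cv2.COLOR_BGR2HSV)
    for nm,lo,hi in(('blue',(112,110,30),(130,255,255)),('brass',(14,110,70),(30,255,255))):
        m=cv2.morphologyEx(cv2.inRange(h,lo,hi),cv2.MORPH_OPEN,np.ones((3,3))); n,l,s,_=cv2.connectedComponentsWithStats(m)
        for i in [j for j in range(1,n) if s[j,4]>150]:
            P=np.array([blk(onz(c,u,v,45)) for v,u in np.argwhere(l==i)]); 
            if np.abs(P.mean(0)[:2]).max()>150: continue
            print(nm,s[i].tolist(),'x',np.percentile(P[:,0],[.5,99.5]).round(1),'y',np.percentile(P[:,1],[.5,99.5]).round(1))
            if nm=='brass':
                for side in(1,-1):
                    xs=np.arange(P[:,0].min()+8,P[:,0].max()-8,2.); e=[(side*np.max(side*P[np.abs(P[:,0]-x)<1.5,1])) for x in xs]
                    k=np.polyfit(xs,e,1); print('  edge',side,'slope',k[0].round(4),'y at mid',np.polyval(k,xs.mean()).round(1))
E
python3 -c "
from m import *
look('w6');look('s6','scene')"
```

```text
t 13.5 blk [ 53.8 -19.9  15.2] yawerr 0.0002 z [-0.  0. -1.] F [ 0.4  0.6 -0. ] w -0.0
brass [194, 0, 125, 236, 21348] x [-56.2  41.3] y [-43.8   3.8]
  edge 1 slope 0.0778 y at mid -1.6
  edge -1 slope 0.0027 y at mid -43.8
t 13.55 blk [ 53.8 -19.9  15.2] yawerr 0.0003 z [-0. -0. -1.] F [1.1 1.1 1.1] w 0.2
brass [247, 213, 46, 33, 735] x [-47.6  43.9] y [-38.3   6.1]
  edge 1 slope -0.0036 y at mid 5.2
  edge -1 slope 0.0384 y at mid -37.0
```

Request:
carry_out --moves '[[[0.004,0,0],[0,0,0],0],[[0.008,0,0],[0,0,0],0],[[0.012,0,0],[0,0,0],0],[[0.016,0,0],[0,0,0],0],[[0.02,0,0],[0,0,0],0],[[0.024,0,0],[0,0,0],0],[[0.027,0,0],[0,0,0],0],[[0.029,0,0],[0,0,0],0],[[0.03,0,0],[0,0,0],0]]'

```text
t: 14.68
position: [523.9, 204.6, 15.2]
tool_rot: [0.0, -0.051, 0.999, 0.0]
force: [1.3, -0.1, 0.7]
grip_width: 0.1
finger_force: 1.0
```

```bash
python3 -c "
from m import *
look('w7');look('s7','scene')"
```

```text
t 14.72 blk [ 24.  -19.9  15.2] yawerr 0.0002 z [-0.  0. -1.] F [ 1.5  0.5 -0.1] w 0.4
brass [195, 0, 17, 42, 629] x [-86.1 -71.8] y [-43.9 -37.9]Traceback (most recent call last):
  File "<string>", line 3, in <module>
    look('w7');look('s7','scene')
    ~~~~^^^^^^
  File "m.py", line 14, in look
    k=np.polyfit(xs,e,1); print('  edge',side,'slope',k[0].round(4),'y at mid',np.polyval(k,xs.mean()).round(1))
    raise TypeError("expected non-empty vector for x")
TypeError: expected non-empty vector for x
```

Request:
carry_out --moves '[[[-0.006,0,0],[0,0,0],0],[[-0.015,0,0],[0,0,0],0],[[-0.015,0.01,-0.04],[0,0,0],0],[[-0.015,0.02,-0.09],[0,0,0],0],[[-0.015,0.03,-0.14],[0,0,0],0],[[-0.01,0.04,-0.18],[0,0,0],0],[[0,0.04,-0.2],[0,0,0],0],[[0,0.04,-0.2],[0,0,0],0],[[0,0.04,-0.2],[0,0,0],0]]'

```text
t: 15.85
position: [519.4, 243.8, 212.9]
tool_rot: [-0.002, -0.051, 0.999, -0.001]
force: [-0.2, -0.2, -0.1]
grip_width: 0.1
finger_force: 0.0
```

Run:
```python
from h import *
c=snap('wrist','w8');st()
print([proj(c,[*(Bk[:2]+np.array([[np.cos(.102),-np.sin(.102)],[np.sin(.102),np.cos(.102)]])@q[:2]),q[2]]).round(1).tolist() for q in((-107.5,65,40),(-107.5,-45,56),(107.5,65,40),(-107.5,5,45),(10.5,5,45),(10.5,-45,45))])
im=cv2.imread('pics/w8.png');cv2.imwrite('pics/w8c.png',cv2.resize(im[0:200,110:310],(600,600),interpolation=cv2.INTER_CUBIC))
```

```text
t 15.9 blk [ 23.5  19.5 212.7] yawerr -0.0003 z [-0.004 -0.001 -1.   ] F [ 0.2 -0.  -0.8] w 0.3
[[302.6, 41.3], [187.2, 37.8], [294.9, 242.6], [241.3, 40.3], [242.7, 161.3], [196.1, 161.2]]
```

View pics/w8c.png

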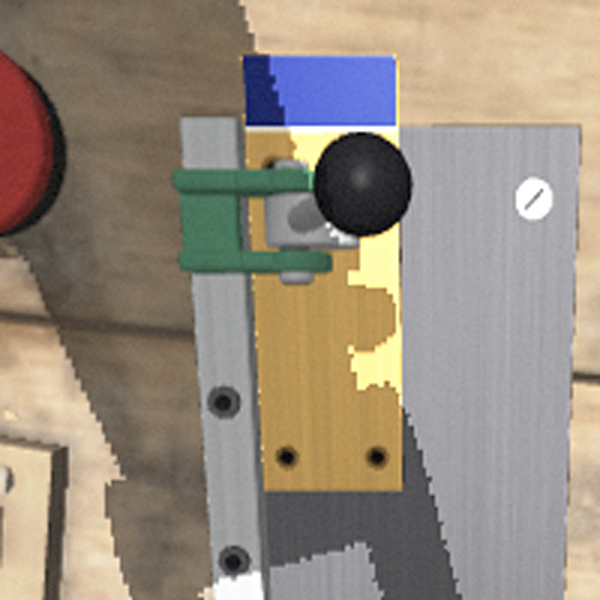

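The last picture shows the line across crop row ≈128, the cutting edge at row ≈126.5, the far end at row 490, and the blank lying along the fence. I'll convert these to block coordinates.

Run:
```python
from h import *
c=load('w8');k=lambda x,y:(x/3+110-.33,y/3-.33)
for nm,p,z in(('lineL',(246,128),45),('lineR',(399,127.5),45),('endL',(265,491),45),('endR',(403,490),45),('wasteL',(242,55),45),('wasteR',(397,55),45),('edge1',(410,126.5),40),('edge2',(578,126),40),('bedside',(567,500),40),('fence near in',(239,117),56),('fence in',(252,300),56)):
    print(nm,blk(onz(c,*k(*p),z)).round(1))
im=cv2.imread('pics/w8.png').astype(int)
print('line rows',im[36:48,110+350//3-0].tolist()); print('edge col',im[36:48,110+470//3].sum(1).tolist())
print('sideR row',im[117,110+385//3:110+415//3].tolist())
```

```text
lineL [-105.6  -43.1   45. ]
lineR [-105.8    6.3   45. ]
endL [ 12.8 -43.   45. ]
endR [12.4  6.4 45. ]
wasteL [-126.5  -43.1   45. ]
wasteR [-126.7    5.9   45. ]
edge1 [-107.     9.7   40. ]
edge2 [-107.2   64.7   40. ]
bedside [16.9 66.  40. ]
fence near in [-106.8  -43.    56. ]
fence in [-52.4 -42.   56. ]
line rows [[225, 122, 102], [225, 121, 100], [224, 119, 102], [223, 119, 98], [223, 116, 96], [220, 105, 84], [255, 255, 255], [255, 255, 255], [90, 87, 84], [35, 36, 34], [45, 43, 44], [48, 44, 45]]
edge col [545, 558, 566, 565, 567, 443, 485, 530, 506, 518, 502, 506]
sideR row [[167, 251, 255], [169, 252, 255], [170, 252, 255], [173, 253, 255], [173, 255, 255], [135, 241, 255], [173, 163, 163], [168, 161, 161], [170, 164, 166], [168, 162, 164]]
```

The line is about 1.7 mm short of the edge and the waste end sits about 1 mm off the fence. I'll make a last short push at the far end, on the +y side, so that it also turns the waste end in.

Request:
carry_out --moves '[[[-0.01,-0.01,0.04],[0,0,-0.02],0],[[-0.01,-0.023,0.09],[0,0,-0.02],0],[[-0.01,-0.023,0.14],[0,0,-0.02],0],[[-0.01,-0.023,0.18],[0,0,-0.02],0],[[-0.01,-0.023,0.195],[0,0,-0.02],0],[[-0.01,-0.023,0.2],[0,0,-0.02],0],[[-0.01,-0.023,0.2],[0,0,-0.02],0]]'

```text
t: 16.77
position: [533.0, 222.8, 16.4]
tool_rot: [0.001, -0.061, 0.998, 0.0]
force: [0.5, -0.3, 0.8]
grip_width: 0.1
finger_force: 0.0
```

```bash
python3 -c "
from h import *
st()"
```

```text
t 16.77 blk [34.9 -2.8 16.4] yawerr 0.0202 z [ 0.002  0.001 -1.   ] F [ 0.5 -0.3  0.8] w 0.1
```

Request:
carry_out --moves '[[[0.004,0,0],[0,0,0],0],[[0.007,0,0],[0,0,0],0],[[0.009,0,0],[0,0,0],0],[[0.01,0,0],[0,0,0],0]]'

```text
t: 17.27
position: [522.2, 221.4, 15.4]
tool_rot: [0.0, -0.061, 0.998, 0.0]
force: [0.2, 0.3, 0.7]
grip_width: 0.0
finger_force: 0.3
```

```bash
python3 -c "
from h import *
st()"
```

```text
t 17.27 blk [24.  -3.1 15.4] yawerr 0.0202 z [ 0.  0. -1.] F [0.2 0.3 0.7] w 0.0
```

At TCP x = 24.0, the old contact point. It needs 1.7 mm more, then back off and look from the same viewpoint as before.

Request:
carry_out --moves '[[[0.001,0,0],[0,0,0],0],[[0.0018,0,0],[0,0,0],0],[[0.0018,0,0],[0,0,0],0]]'

```text
t: 17.65
position: [520.9, 221.2, 15.5]
tool_rot: [0.001, -0.061, 0.998, 0.0]
force: [2.3, 1.6, 0.9]
grip_width: -0.1
finger_force: 1.3
```

Request:
carry_out --moves '[[[-0.006,0,0],[0,0,0],0],[[-0.012,0,0],[0,0,0],0],[[-0.012,0,-0.04],[0,0,0],0],[[-0.012,0.01,-0.09],[0,0,0.02],0],[[-0.012,0.02,-0.14],[0,0,0.02],0],[[-0.005,0.023,-0.18],[0,0,0.02],0],[[-0.0015,0.023,-0.2],[0,0,0.02],0],[[-0.0015,0.023,-0.2],[0,0,0.02],0],[[-0.0015,0.023,-0.2],[0,0,0.02],0]]'

```text
t: 18.77
position: [518.9, 243.9, 213.4]
tool_rot: [-0.001, -0.051, 0.999, -0.0]
force: [-0.3, -0.1, -0.6]
grip_width: 0.2
finger_force: 0.0
```

Run:
```python
from h import *
c=snap('wrist','w9');st()
im=cv2.imread('pics/w9.png').astype(int)
old=load('w8')
def rowcross(c,im,u,lo,hi): pass
g=im.sum(2)
for u in(205,214): print('line',u,[(v,im[v,u].tolist()) for v in range(38,47)])
print('edge',[(v,int(g[v,255:290].mean())) for v in range(37,47)])
for v in(25,95,117,140): print('side',v,[(u,im[v,u].tolist()) for u in range(238,248,1)][::1])
for v in(30,110,130,150): print('left',v,[(u,int(g[v,u])) for u in range(186,202)])
print('end',[(v,int(g[v,205:235].mean())) for v in range(158,168)])
```

```text
t 18.82 blk [ 22.9  19.6 213.2] yawerr 0.0001 z [-0.003 -0.001 -1.   ] F [-0.1 -0.1 -0.1] w -0.1
line 205 [(38, [221, 105, 85]), (39, [224, 109, 89]), (40, [220, 102, 81]), (41, [255, 231, 217]), (42, [237, 227, 226]), (43, [119, 165, 191]), (44, [79, 141, 178]), (45, [82, 144, 177]), (46, [83, 144, 178])]
line 214 [(38, [220, 114, 95]), (39, [217, 105, 87]), (40, [216, 99, 80]), (41, [255, 255, 255]), (42, [255, 255, 255]), (43, [242, 255, 255]), (44, [164, 252, 255]), (45, [168, 252, 255]), (46, [171, 252, 255])]
edge [(37, 547), (38, 553), (39, 561), (40, 565), (41, 565), (42, 557), (43, 522), (44, 508), (45, 511), (46, 511)]
side 25 [(238, [229, 129, 110]), (239, [228, 124, 103]), (240, [232, 128, 110]), (241, [211, 247, 248]), (242, [92, 136, 160]), (243, [149, 185, 212]), (244, [151, 186, 211]), (245, [145, 181, 208]), (246, [151, 185, 212]), (247, [150, 183, 207])]
side 95 [(238, [152, 248, 255]), (239, [178, 255, 255]), (240, [181, 254, 255]), (241, [178, 255, 255]), (242, [188, 255, 255]), (243, [89, 91, 98]), (244, [180, 171, 170]), (245, [171, 166, 169]), (246, [174, 165, 
[... 750 characters left out ...]
4), (188, 489), (189, 476), (190, 485), (191, 479), (192, 394), (193, 291), (194, 284), (195, 426), (196, 414), (197, 424), (198, 403), (199, 413), (200, 414), (201, 410)]
left 130 [(186, 236), (187, 187), (188, 363), (189, 479), (190, 499), (191, 490), (192, 480), (193, 417), (194, 291), (195, 303), (196, 430), (197, 416), (198, 406), (199, 401), (200, 416), (201, 417)]
left 150 [(186, 490), (187, 473), (188, 473), (189, 478), (190, 486), (191, 482), (192, 489), (193, 504), (194, 433), (195, 272), (196, 295), (197, 378), (198, 413), (199, 405), (200, 407), (201, 373)]
end [(158, 409), (159, 408), (160, 409), (161, 416), (162, 400), (163, 239), (164, 250), (165, 251), (166, 251), (167, 252)]
```

Run:
```python
from h import *
for f in('w8','w9'):
    c=load(f);g=cv2.imread(f'pics/{f}.png').astype(int).sum(2)
    print(f,'col sums',[[int(g[v,a:a+8].mean()) for v in range(37,47)] for a in(250,262,280)])
    print(f,'bottom side',[[int(g[v,u]) for u in range(296,306)] for v in(60,100)])
c=load('w9')
for nm,p,z in(('line',(205,41.6),45),('line',(214,42),45),('edge42',(266,42),40),('edge43',(266,43),40),('end',(220,162.5),45),('sideR25',(241.5,25),45),('R140',(243.5,140),45)): print(nm,blk(onz(c,*p,z)).round(1))
```

```text
w8 col sums [[557, 563, 567, 575, 495, 505, 516, 503, 508, 504], [558, 568, 571, 565, 444, 488, 526, 510, 512, 512], [560, 559, 567, 576, 463, 480, 518, 516, 520, 517]]
w8 bottom side [[517, 514, 513, 528, 525, 522, 551, 579, 591, 600], [494, 504, 512, 515, 511, 429, 579, 576, 580, 566]]
w9 col sums [[555, 563, 569, 567, 567, 535, 505, 505, 504, 505], [552, 563, 569, 564, 556, 552, 520, 509, 512, 513], [555, 558, 564, 570, 573, 574, 535, 516, 516, 518]]
w9 bottom side [[508, 504, 518, 516, 526, 522, 470, 558, 594, 598], [490, 503, 505, 503, 540, 504, 581, 591, 579, 567]]
line [-106.7  -30.1   45. ]
line [-106.3  -21.4   45. ]
edge42 [-107.3   29.2   40. ]
edge43 [-106.4   29.2   40. ]
end [ 11.6 -19.3  45. ]
sideR25 [-121.2    5.5   45. ]
R140 [-12.4   6.3  45. ]
```

The line is now within about 0.5 mm of the edge and the blank is parallel and snug. Next is the lever: I'll check the knob position, then move to its −y side at height.

```bash
python3 -c "
from h import *
c=load('w8');print(blk(onz(c,230.3,61,156)).round(1))"
```

```text
[-75.5   2.5 156. ]
```

Request:
carry_out --moves '[[[0.03,-0.02,0],[0,0,0],0],[[0.065,-0.045,0],[0,0,0],0],[[0.0985,-0.064,0],[0,0,0],0],[[0.0985,-0.064,0.03],[0,0,0],0],[[0.0985,-0.064,0.07],[0,0,0],0],[[0.0985,-0.064,0.095],[0,0,0],0],[[0.0985,-0.064,0.097],[0,0,0],0]]'

```text
t: 19.7
position: [426.1, 169.8, 115.3]
tool_rot: [-0.003, -0.051, 0.999, -0.001]
force: [-0.4, 0.2, 0.5]
grip_width: -0.1
finger_force: 0.0
```

```bash
python3 -c "
from h import *
st()"
```

```text
t 19.7 blk [-76.9 -44.6 115.3] yawerr 0.0001 z [-0.006 -0.002 -1.   ] F [-0.4  0.2  0.5] w -0.1
```

Request:
carry_out --moves '[[[0,0.008,0],[0,0,0],0],[[0,0.016,0],[0,0,0],0],[[0,0.021,0],[0,0,0],0],[[0,0.025,0],[0,0,0],0],[[0,0.029,0],[0,0,0],0],[[0,0.033,0],[0,0,0],0]]'

```text
t: 20.45
position: [424.3, 203.4, 118.2]
tool_rot: [-0.0, -0.051, 0.999, -0.0]
force: [-0.1, -1.1, -1.1]
grip_width: 0.2
finger_force: 0.4
```

Request:
carry_out --moves '[[[0,0.005,0],[0,0,0],0],[[0,0.01,0],[0,0,0],0],[[0,0.015,0],[0,0,0],0],[[0,0.02,0],[0,0,0],0],[[0,0.025,0],[0,0,0],0]]'

```text
t: 21.08
position: [421.7, 228.4, 118.2]
tool_rot: [0.0, -0.051, 0.999, 0.0]
force: [0.3, -1.4, 0.3]
grip_width: -0.2
finger_force: 0.5
```

Run:
```python
from h import *
c=snap('top','t10');s=snap('scene','s10');st()
for n,c in(('t10',c),('s10',s)):
    im=cv2.imread(f'pics/{n}.png').max(2)
    # dark blob candidates along the knob arc
    R=np.array([[np.cos(.107),-np.sin(.107)],[np.sin(.107),np.cos(.107)]])
    o=[]
    for th in range(75,5,-5):
        a=np.radians(th);X=[-75.5,-27+95*np.cos(a)];w=Bk[:2]+R@X;u,v=proj(c,[*w,64.6+95*np.sin(a)]).round().astype(int)
        o.append((th,int(u),int(v),int(im[v-2:v+3,u-2:u+3].mean())))
    print(n,o)
```

```text
t 21.18 blk [-75.2  14.4 118.2] yawerr 0.0008 z [-0.  0. -1.] F [-0.9  0.1 -0.5] w -0.0
t10 [(75, 284, 222, 139), (70, 280, 222, 143), (65, 277, 222, 146), (60, 274, 223, 147), (55, 271, 223, 145), (50, 268, 224, 126), (45, 266, 224, 143), (40, 264, 225, 163), (35, 262, 225, 163), (30, 260, 226, 159), (25, 258, 226, 126), (20, 257, 226, 107), (15, 256, 227, 77), (10, 255, 227, 63)]
s10 [(75, 238, 208, 121), (70, 235, 206, 39), (65, 233, 205, 41), (60, 231, 204, 60), (55, 229, 203, 66), (50, 227, 202, 46), (45, 225, 202, 40), (40, 223, 202, 62), (35, 222, 203, 91), (30, 221, 204, 114), (25, 220, 205, 119), (20, 219, 206, 115), (15, 219, 208, 106), (10, 218, 210, 104)]
```

Request:
carry_out --moves '[[[0,-0.004,0],[0,0,0],0],[[0,-0.004,-0.025],[0,0,0],0],[[0,0.018,-0.025],[0,0,0],0],[[0,0.018,-0.012],[0,0,0],0],[[0,0.018,-0.004],[0,0,0],0],[[0,0.022,0.002],[0,0,0],0],[[0,0.028,0.008],[0,0,0],0],[[0,0.034,0.015],[0,0,0],0]]'

```text
t: 22.18
position: [418.7, 262.3, 103.4]
tool_rot: [0.001, -0.051, 0.999, 0.001]
force: [0.5, 2.5, 3.1]
grip_width: -0.0
finger_force: 1.4
```

Request:
carry_out --moves '[[[0,0.004,0.007],[0,0,0],0],[[0,0.008,0.014],[0,0,0],0]]'

```text
t: 22.42
position: [417.3, 269.6, 88.2]
tool_rot: [-0.0, -0.051, 0.999, -0.0]
force: [0.2, 1.0, 0.9]
grip_width: -0.2
finger_force: 0.9
```

Request:
carry_out --moves '[[[0,0.002,0.004],[0,0,0],0],[[0,0.003,0.008],[0,0,0],0],[[0,0.004,0.011],[0,0,0],0]]'

```text
t: 22.8
position: [417.0, 273.8, 78.0]
tool_rot: [-0.0, -0.051, 0.999, 0.0]
force: [0.5, 1.0, 1.9]
grip_width: 0.1
finger_force: 1.3
```

Request:
carry_out --moves '[[[0,0.001,0.003],[0,0,0],0],[[0,0.001,0.005],[0,0,0],0]]'

```text
t: 23.05
position: [417.0, 275.4, 73.5]
tool_rot: [0.0, -0.051, 0.999, 0.001]
force: [-1.6, 3.4, 4.7]
grip_width: -0.2
finger_force: 2.3
```

Request:
carry_out --moves '[[[0,0.001,0.003],[0,0,0],0],[[0,0.001,0.005],[0,0,0],0]]'

```text
t: 23.3
position: [417.1, 276.8, 69.0]
tool_rot: [0.001, -0.051, 0.999, 0.001]
force: [-3.2, 6.3, 8.3]
grip_width: -0.1
finger_force: 4.1
```

Request:
carry_out --moves '[[[0,0,0.002],[0,0,0],0],[[0,0,0.003],[0,0,0],0]]'

```text
t: 23.55
position: [417.5, 277.1, 66.4]
tool_rot: [0.001, -0.051, 0.999, 0.001]
force: [-2.4, 6.1, 8.8]
grip_width: 0.2
finger_force: 4.3
```

Request:
carry_out --moves '[[[0,0,0.001],[0,0,0],0],[[0,0,0.002],[0,0,0],0]]'

```text
t: 23.8
position: [417.7, 277.2, 65.0]
tool_rot: [0.001, -0.051, 0.999, 0.002]
force: [-3.9, 4.2, 13.9]
grip_width: -0.2
finger_force: 6.6
```

Request:
carry_out --moves '[[[0,0,0.002],[0,0,0],0],[[0,0,0.002],[0,0,0],0]]'

```text
t: 24.05
position: [417.9, 277.4, 64.6]
tool_rot: [0.002, -0.051, 0.999, 0.002]
force: [-7.4, 2.3, 19.6]
grip_width: 0.2
finger_force: 10.0
```

Request:
carry_out --moves '[[[0,0,0.002],[0,0,0],0],[[0,0,0.002],[0,0,0],0]]'

```text
t: 24.3
position: [418.1, 277.6, 64.2]
tool_rot: [0.002, -0.051, 0.999, 0.002]
force: [-12.5, -1.3, 30.5]
grip_width: -0.3
finger_force: 15.1
```

The lever is on its stop: the force rises steeply at z ≈ 64.5 (65.5 expected). I'll retreat and check with numbers.

Request:
carry_out --moves '[[[0,0,-0.01],[0,0,0],0],[[0,0,-0.04],[0,0,0],0],[[0,0,-0.09],[0,0,0],0],[[-0.04,-0.02,-0.14],[0,0,0],0],[[-0.08,-0.04,-0.153],[0,0,0],0],[[-0.098,-0.045,-0.153],[0,0,0],0],[[-0.098,-0.045,-0.153],[0,0,0],0],[[-0.098,-0.045,-0.153],[0,0,0],0]]'

```text
t: 25.3
position: [518.2, 241.1, 211.4]
tool_rot: [-0.001, -0.051, 0.999, -0.0]
force: [0.1, 0.5, 0.7]
grip_width: 0.1
finger_force: 0.0
```

Run:
```python
from h import *
c=snap('wrist','w11');st()
im=cv2.imread('pics/w11.png').astype(int);g=im.sum(2)
R=np.array([[np.cos(.107),-np.sin(.107)],[np.sin(.107),np.cos(.107)]])
P=lambda x,y,z:proj(c,[*(Bk[:2]+R@[x,y]),z])
for th in(30,20,15,10,5,0):
    a=np.radians(th);u,v=P(-75.5,-27+95*np.cos(a),64.6+95*np.sin(a)).round().astype(int);print(th,u,v,int(g[v-3:v+4,u-3:u+4].mean()))
u0,v0=P(-75.5,66.6,81.1).round().astype(int);box=g[v0-30:v0+31,u0-40:u0+41]<110
n,l,s,ce=cv2.connectedComponentsWithStats(box.astype(np.uint8));i=1+s[1:,4].argmax();kc=ce[i]+[u0-40,v0-30];print('knob',s[i],kc,'expected',P(-75.5,66.6,81.1).round(1),blk(onz(c,*kc,81)).round(1))
u,v=P(-107.5,-20,45).round().astype(int)
for uu in(u-10,u,u+8): print('line',uu,[(w,im[w,uu].tolist()) for w in range(v-6,v+6)])
ue,ve=P(-107.5,30,40).round().astype(int);print('edge',ue,[(w,int(g[w,ue-4:ue+5].mean())) for w in range(ve-6,ve+6)])
for x in(-120,-30,-5):
    us,vs=P(x,5,45).round().astype(int);print('side',x,vs,[(w,im[vs,w].tolist()) for w in range(us-4,us+5)])
```

```text
t 25.35 blk [ 22.   17.1 211.7] yawerr 0.0008 z [-0.001 -0.    -1.   ] F [-0.2 -0.3 -0.4] w -0.1
30 304 70 220
20 310 71 147
15 312 72 166
10 312 73 161
5 312 74 153
0 311 75 139
knob [ 30  18  24  25 175] [311.37714286  76.58285714] expected [312.1  73.2] [-73.   65.8  81. ]
line 207 [(35, [218, 109, 88]), (36, [220, 108, 88]), (37, [218, 108, 89]), (38, [217, 109, 88]), (39, [220, 109, 91]), (40, [220, 107, 86]), (41, [220, 99, 77]), (42, [255, 255, 255]), (43, [255, 255, 255]), (44, [200, 255, 255]), (45, [128, 228, 254]), (46, [80, 142, 177])]
line 217 [(35, [222, 113, 94]), (36, [220, 115, 92]), (37, [220, 114, 94]), (38, [222, 116, 95]), (39, [221, 116, 95]), (40, [219, 108, 88]), (41, [215, 99, 76]), (42, [255, 255, 255]), (43, [255, 255, 255]), (44, [188, 253, 255]), (45, [171, 252, 255]), (46, [170, 252, 255])]
line 225 [(35, [223, 117, 98]), (36, [224, 119, 99]), (37, [222, 117, 99]), (38, [223, 118, 98]), (39, [222, 116, 96]), (40, [222, 115, 96]), (41, [220, 106, 84]), (42, [255, 255, 255]), (43, [255, 255, 255]), (44, [200, 254, 255]), (45, [179, 254, 255]), (46, [183, 254, 255])]
edge 269 [(36, 548), (37, 546), (38, 556), (39, 569), (40, 570), (41, 565), (42, 495), (43, 514), (44, 526), (45, 509), (46, 511), (47, 511)]
side -120 27 [(239, [228, 127, 106]), (240, [228, 127, 109]), (241, [229, 125, 106]), (242, [228, 124, 105]), (243, [231, 124, 109]), (244, [192, 255, 255]), (245, [117, 153, 181]), (246, [153, 188, 213]), (247, [152, 185, 216])]
side -30 124 [(240, [170, 253, 255]), (241, [167, 251, 255]), (242, [167, 251, 255]), (243, [173, 252, 255]), (244, [169, 253, 255]), (245, [176, 255, 255]), (246, [124, 117, 119]), (247, [171, 165, 167]), (248, [171, 165, 169])]
side -5 148 [(241, [84, 147, 183]), (242, [84, 147, 181]), (243, [88, 149, 185]), (244, [87, 150, 186]), (245, [92, 159, 195]), (246, [70, 90, 99]), (247, [88, 82, 81]), (248, [87, 83, 82]), (249, [77, 75, 76])]
```

Run:
```python
from h import *
c=load('w11')
for nm,p,z in(('line',(217,42.5),45),('edge',(269,41.6),40),('edge',(269,42.3),40),('s-120',(244.5,27),45),('s-30',(245.5,124),45),('s-5',(245.7,148),45)): print(nm,blk(onz(c,*p,z)).round(1))
```

```text
line [-106.4  -20.9   45. ]
edge [-108.2   29.4   40. ]
edge [-107.5   29.4   40. ]
s-120 [-119.9    5.7   45. ]
s-30 [-29.9   5.9  45. ]
s-5 [-5.1  5.9 45. ]
```

```bash
python3 -c "
from workcell import *
print(finish_job())"
```

```text
the job is handed in; nothing more can be done
None
```

The blank is clamped against the fence with the lever down on its stop and its scribed line about 1 to 2 mm from the cutting edge (4 mm allowed); I handed the job in at about 25 s, and it returned no verdict.

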